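Retain the embossing wheel with its spring clip

ROBOT

A 6-joint arm with a two-finger parallel gripper is mounted at the origin on the work surface. World frame = base frame: x ahead of the robot, y to its left, z up, the work surface at z = 0. Lengths are in m, angles in rad, forces in N, time in s.
With the tool pointing down it reaches from about 0.3 to 0.875 m from the base axis. Payload 6.4 kg.
Tool frame: the origin (TCP) lies between the finger pads; the fingertips stand 19 mm ahead of it and the grasp point (between the pads) is the TCP (ctrl.tips_ahead is the z of the fingertips in the tool frame, in m); z points along the fingers, y is the line along which they close (so a half turn about z gives the same grasp; the last joint's range is limited). The gripper opens to 85 mm and grips with 20 to 120 N. Pads are 22 mm wide; open, the fingers measure 114 mm over their backs; the gripper's body (76 mm by 85 mm) begins 54 mm behind the grasp point. The pads swing forward as they close: fully open they stand 13 mm farther back than shut.
Start: joints at [1.01, 0.181, 1.607, -0, 1.354, -0.206], TCP at [0.2, 0.539, 0.222] pointing down, gripper open.
Joint ranges: [-2.99, 2.99], [-0.89, 2.07], [0.3, 2.58], [-1.14, 4.28], [0, 2.63], [-3.12, 3.12]. Speed limits (rad/s): [2.57, 2.57, 3.01, 3.14, 3.14, 3.14].

INTERFACE

Orientations are given as a unit quaternion [w, x, y, z].
In Python, from bench import readout, vision, ctrl gives the robot as it stands.
- The arm moves only by the tool play_rows, never from a script. Its arguments are lists of equal length, an entry for each row: "xyz": the shift along the tool's x, y, z in mm, a list of three; "rot": the turn, a rotation vector about the tool's x, y, z in rad, a list of three; "grip": the opening, from 0 (shut) to 1 (fully open). In form: {"xyz": [[x, y, z], ...], "rot": [[rx, ry, rz], ...], "grip": [grip, ...]}. A call has exactly 10 rows; each row is the pose to reach, as a shift and turn from the pose commanded when the call began, along the tool's axes at that moment; what a row does not reach only later rows make up. A row lasts 1/8 s, in which the tool goes at most 62.5 mm and 10.7 degrees, less where a joint would pass 70% of its speed; a pose out of reach is approached as far as the arm can. A call with a gripper value outside its range is refused whole. The fingers move at their own pace and stop on an object; the grip force is fixed at half the most. Time passes only in rows, so rows that repeat a pose let the fingers close, or fill a call up. It gives the time, the measured TCP pose, the force, the opening and the grip force at its end, in the units of the state.
- readout.get_obs(): the state, without advancing time (a new reading comes with each control period).
- vision.camera(name): name is "scene" or "top"; returns a dict with "color" (480x640x3 uint8, red, green, blue), "depth" (480x640 float32, m along the optical axis (not along the pixel's ray), 0 where there is no reading), "camera_matrix" (3x3 intrinsics, pixels), "extrinsics" (4x4, takes a point from camera to world coordinates). Camera axes: x right, y down, z forward; pixel columns grow to the right and rows downward; lengths in m; the calibration is good to about 2 mm. A picture is of the moment at which its call begins.
- ctrl.hand_in(): hands the job in; it is judged then, once.
The state is a dict: "time_s": time; "q": joint angles; "dq": joint speeds; "joint_efforts": joint torques, N m; "eef_pos": TCP position; "eef_rot": TCP orientation; "wrist_force": force on the tool from outside, world axes, zero at the start; "torque": the same for the moment, N m; "opening": opening from 0.0 (shut) to 1.0 (fully open); "grasp_force": force on a finger pad.
Only numpy, scipy, OpenCV 4.12 (cv2) and the standard library are available. Lean on these libraries where they do the work, as an engineer would, in place of code of your own. Each camera call takes 0.05 s, during which the arm holds its last target. There are 200 camera calls.

TASK

On the red strap embosser, push the steel wheel along its shaft fully home against the shoulder, then take the spring clip from its wooden stand and push it sideways onto the shaft's groove just in front of the wheel until it snaps fully home, and let go of it. The groove is narrow and its place varies by several millimetres, so feel for it: ease the clip on, never bearing on the shaft with more than about 20 N. Leave everything else on the bench where it is.

Things in the scene. Friction and masses are not known exactly. Their poses are not given: they have to be found in the camera images.
- shoulder (a point): Fixed point of the red strap embosser, 85 mm above the table: on the axis of its level shaft, in the plane of the shoulder (end of a round red boss, 38 mm across, that stands 30 mm out from a red column, top 117 mm above the table). x points along the shaft, away from the column; z up; y level, across it.
- embosser: The whole embosser, fixed. Origin on the table 85 mm below the shoulder point, same axes. Base plate from x = -80 to 80 mm, 50 mm to each side, 12 mm high. Its steel shaft is 30 mm thick with a groove 18 mm in diameter and 8 mm wide; the groove's centre lies somewhere from x = 33 to 47 mm (the shaft is set differently each time, then locked) and the shaft's free end 30 mm beyond it.
- wheel_center (a point): Centre of the steel embossing wheel on the shaft: 44 mm in diameter, 29 mm wide along the shaft. It slides (about 3 N of drag) but does not turn. Free on both sides and above: it can be taken across its diameter from above and slid. Axes as the shoulder's.
- wheel (a joint): Distance in m of the wheel's back face from the shoulder. 0 = fully home against the shoulder, its front face then 29 mm from it and the groove uncovered; at most 0.03. It starts at 0.018 to 0.027, over the groove or part of it.
- clip: Loose dark steel spring clip, about 90 g, standing mouth down in its stand. Origin: centre of its round bore (on the shaft's axis when home). z from the bore to its head, x along the bore, y across. An open C, 6 mm thick in x, 30 mm wide, reaching 10 mm below the origin, with two sprung arms; above it a neck and a block head. In the groove it has 1 mm of play each way along the shaft.
- clip_mouth (a point): Midpoint between the arms' two round noses (radius 3 mm, 9.75 mm to each side, 6.8 mm below the bore centre). Lowered on the shaft mouth down, they first touch with the bore centre 22 mm above the axis on the 30 mm part (it goes no further there) but 14 mm above it in the groove; from there a push of 5 to 15 N spreads the arms, they snap round, and the bore meets the groove's bottom hard.
- clip_head (a point): Centre of the clip's head, the part to grip: a block 10 mm in x (along the bore), 24 mm in y, 30 mm high, centred 42 mm above the bore's centre. Axes as the clip's.
- stand: Fixed wooden stand, 70 x 80 mm, 21 mm high, origin under its centre. A slot in its middle, 8 mm wide (its x), 38 mm long (its y), 15 mm deep, open at the top, holds the clip, whose bore centre stands 16 mm above the table with the head clear above; the clip is lifted straight up.
- tape_roll: Bystander: black roll of tape lying flat, 90 mm across, 24 mm high; origin under its centre.
- phone: Bystander: black phone lying flat, 75 x 150 x 8 mm; origin under its centre.
- screwdriver: Bystander: screwdriver lying on the bench; handle towards its -x.
- dye_jar: Bystander: small closed jar, 52 mm across, 65 mm high; origin under its centre.
- anvil: Bystander: black block 75 x 75 x 22 mm with a steel disc on it, 42 mm high in all; origin under its centre.
- snap_tray: Bystander: small open aluminium tray 100 x 70 x 25 mm; origin under its centre.
- spare_collar: Bystander: loose steel ring 26 mm across, 10 mm high, on the bench between the embosser and the stand; origin under its centre.
- mallet: Bystander: mallet lying on the bench, black head 44 mm across, wooden handle 190 mm towards its -x; origin under the head.

How it is judged:
On the way, in this order (a step that is already met when the one before it is completed fails the run):
1. the wheel stands fully home against the shoulder (value of joint wheel below 0.002 m), for 0.2 s.
2. the clip sits fully home in the groove (x of clip in the frame of shoulder between 0.031 and 0.049 m and y of clip in the frame of shoulder between -0.002 and 0.002 m and z of clip in the frame of shoulder between -0.002 and 0.002 m and angle between the x axis of clip and the x axis of shoulder, either way round below 0.15 rad), for 0.2 s.
At the end, for the whole second after the job is handed in: The clip is snapped in the groove: bore centre within 2 mm of the shaft's axis across it and in height, 31 to 49 mm along it from the shoulder, bore in line with the shaft to 0.15 rad (turned about the shaft as it likes); wheel within 4 mm of the shoulder; clip released and at rest (all of step 2 and value of joint wheel below 0.004 m and linear speed of clip below 0.02 m/s and angular speed of clip below 0.5 rad/s); the robot touches nothing.
It fails at once if the clip bears on the embosser, its shaft or wheel with more than 25 N (contact force between clip and embosser above 25 N).
It fails at once if another thing on the bench is moved by more than 30 mm (distance of any of tape_roll, phone, screwdriver, dye_jar, anvil, snap_tray, spare_collar, mallet from where it was at the start of the episode above 0.03 m).
It also fails if it takes over 72 s, if anything falls off the work surface, if the arm or the gripper's body presses on something with over 40 N, if the wrist force passes 120 N, or if a joint passes its speed limit or range.

## Working session

There is one attempt and no reset: what is moved stays moved. The work goes in short steps, Python scripts to look and compute and a tool call to move; the robot and the scene stay as the last step left them, time stands still between calls to the robot, and variables do not carry over. Pictures are saved under pics/ and viewed, at most 10 in all, crops included, and the job is handed in when it is done.

Besides the shell and the picture viewer there is one more tool, called after "Call:" by a JSON object that holds its "api" and its "payload". play_rows: Moves the arm, as the interface text tells. Its arguments: {"type":"object","properties":{"xyz":{"type":"array","items":{"type":"array","items":{"type":"number"}}},"rot":{"type":"array","items":{"type":"array","items":{"type":"number"}}},"grip":{"type":"array","items":{"type":"number"}}},"required":["xyz","rot","grip"]}

```bash
ls; mkdir -p pics
python3 - <<'E'
from bench import readout, vision, ctrl
import cv2, numpy as np
print(readout.get_obs()); print(ctrl.tips_ahead)
for n in ("scene","top"):
    c=vision.camera(n); np.savez(f"{n}0.npz",**c)
    cv2.imwrite(f"pics/{n}0.png",c["color"][:,:,::-1])
    print(n,c["camera_matrix"],c["extrinsics"])
E
```

```text
pics
{'time_s': 0.0, 'q': array([ 1.00971013e+00,  1.81535499e-01,  1.60805026e+00,  2.15900887e-05,
        1.35379061e+00, -2.06269696e-01]), 'dq': array([-0.00126079,  0.00087797, -0.00183565, -0.00110003, -0.0004005 ,
        0.00107759]), 'joint_efforts': array([-3.11750264e-04, -4.44854236e+01, -3.51347852e+01, -2.28974686e-04,
        8.62399262e-03,  8.33200772e-06]), 'eef_pos': array([0.19940834, 0.5386923 , 0.22146687]), 'eef_rot': array([-3.43625257e-04,  1.76481324e-01,  9.84303585e-01, -8.23067861e-04]), 'wrist_force': array([ 0.55585833, -0.1351765 ,  0.21955488]), 'torque': array([-0.00488171, -0.01918931, -0.01914831]), 'grasp_force': 0.0, 'opening': 1.0010555756727029}
0.019
scene [[518.60167661   0.         319.66651262]
 [  0.         518.60167661 235.33143653]
 [  0.           0.           1.        ]] [[ 0.89492537  0.30731139 -0.32352479  0.88070023]
 [ 0.44593426 -0.64170497  0.62398507 -0.68200844]
 [-0.01584974 -0.70269086 -0.71131873  0.71886815]
 [ 0.          0.          0.          1.        ]]
top [[497.86126905   0.         324.18129989]
 [  0.         497.86126905 237.14185036]
 [  0.           0.           1.        ]] [[ 0.17981792 -0.95980136  0.21551537  0.32178739]
 [-0.98369023 -0.17641959  0.03506651 -0.13303779]
 [ 0.00436424 -0.21830595 -0.97587062  1.15995264]
 [ 0.          0.          0.          1.        ]]
```

View pics/scene0.png

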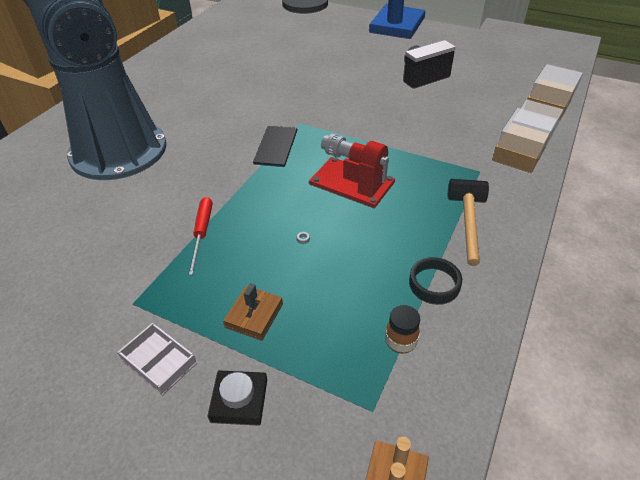

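View pics/top0.png

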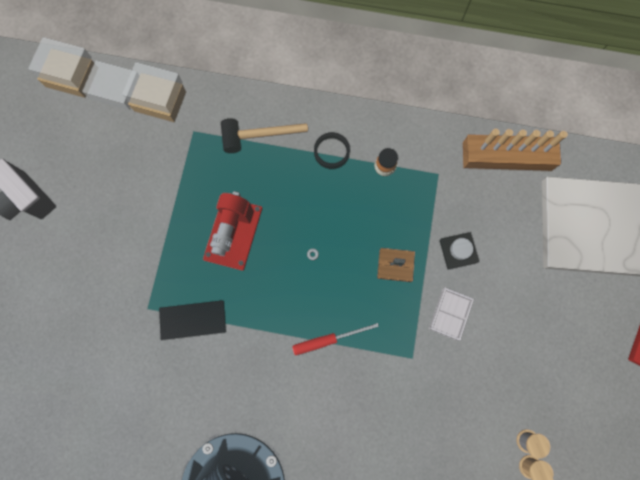

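The scene view shows the embosser at about (352,175), its shaft pointing to the left, and the stand with the clip at (253,305). The top view shows the embosser at (232,232) with the shaft pointing down-left, the stand at (396,264), the clip at (397,262) and the collar at (312,254).

```bash
cat > h.py <<'E'
import numpy as np, cv2
def cloud(c):
    d=c["depth"];K=c["camera_matrix"];v,u=np.mgrid[:480,:640]
    p=np.stack([(u-K[0,2])/K[0,0]*d,(v-K[1,2])/K[1,1]*d,d],-1)
    T=c["extrinsics"];w=p@T[:3,:3].T+T[:3,3];w[d==0]=np.nan
    return w
def rect(P):
    r=cv2.minAreaRect((P[:,:2]*1000).astype(np.float32)); return np.round(r[0],1),np.round(r[1],1),round(r[2],1)
E
python3 - <<'E'
from h import *
for n in("scene","top"):
    c=dict(np.load(f"{n}0.npz"));W=cloud(c);hsv=cv2.cvtColor(c["color"],cv2.COLOR_RGB2HSV)
    H,S,V=[hsv[...,i].astype(int) for i in range(3)]
    z=W[...,2]
    u=np.mgrid[:480,:640]
    box=(slice(125,210),slice(305,400)) if n=="scene" else (slice(185,275),slice(200,268))
    m=np.zeros((480,640),bool);m[box]=1
    red=m&((H<8)|(H>172))&(S>140)
    base=red&(z<.02)&(z>.004); 
    print(n,"base",base.sum(),rect(W[base]),np.nanmedian(z[base]))
    top=red&(z>.09);print("col",rect(W[top]),np.nanpercentile(z[top],[50,99]),W[top].mean(0))
    st=m&(S<70)&(z>.04);P=W[st];P=P[np.isfinite(P[:,0])]
    print("steel",len(P),rect(P),P[:,2].max())
    box=(slice(275,345),slice(215,290)) if n=="scene" else (slice(240,290),slice(370,422))
    m[:]=0;m[box]=1
    wood=m&(H>5)&(H<22)&(S>80)&(z>.012)&(z<.03)
    print("wood",wood.sum(),rect(W[wood]),np.nanmedian(z[wood]))
    cl=m&(z>.035);P=W[cl];print("clip",len(P),rect(P),P[:,2].max())
    t=P[P[:,2]>.058];
    if len(t): print("cliptop",len(t),rect(t),t.mean(0))
E
```

```text
scene base 1461 (array([545.7, 119.2]), array([102.2, 159.3]), 85.5) 0.011013291374671996
col (array([577.3, 113.7]), array([64.9, 65.5]), 85.6) [0.10339438 0.11723117] [0.58534002 0.10532223 0.10438081]
steel 657 (array([548.7, 122.8]), array([146.3,  42.6]), 1.8) 0.10840057856529361
wood 1500 (array([ 539. , -271.3]), array([71.6, 83.1]), 4.9) 0.02046718131248615
clip 219 (array([ 539.3, -271.2]), array([11.1, 26. ]), 4.8) 0.0752594026844795
cliptop 141 (array([ 539.3, -270.9]), array([11.1, 25.5]), 4.8) [ 0.54051788 -0.27329235  0.06850409]
top base 1164 (array([546.6, 123.2]), array([ 97.2, 156.2]), 85.4) 0.012447995658063316
col (array([579.8, 119.3]), array([62.4, 66.1]), 0.7) [0.10953477 0.11988749] [0.58283589 0.12019146 0.1083363 ]
steel 530 (array([549.8, 117.5]), array([ 42.2, 144.1]), 79.2) 0.11307038185312246
wood 897 (array([ 539.6, -267.3]), array([70.1, 78.4]), 4.0) 0.020997744094248816
clip 78 (array([ 540. , -268.4]), array([10.3, 24.3]), 2.2) 0.0775089295361342
cliptop 63 (array([ 540. , -268.4]), array([10.3, 24.3]), 2.2) [ 0.53934217 -0.26757157  0.07069185]
```

Run:
```python
from h import *
a=np.radians(175.45);d=np.array([np.cos(a),np.sin(a)]);e=np.array([-d[1],d[0]])
for n in("scene","top"):
    c=dict(np.load(f"{n}0.npz"));W=cloud(c).reshape(-1,3)*1000
    o=np.array([545.7,119.2] if n=="scene" else [546.6,123.2])
    x=(W[:,:2]-o)@d;y=(W[:,:2]-o)@e;z=W[:,2]
    for lo in range(-4,90,2):
        s=(x>=lo)&(x<lo+2)&(abs(y)<35)&(z>50)
        if s.sum()>2: print(n,lo,s.sum(),"zmax %.1f y %.1f..%.1f"%(z[s].max(),y[s].min(),y[s].max()))
```

```text
scene -4 21 zmax 103.3 y -7.1..18.9
scene -2 22 zmax 103.3 y -6.7..18.7
scene 0 16 zmax 103.6 y -10.6..16.7
scene 2 14 zmax 100.2 y -3.0..13.8
scene 4 14 zmax 98.6 y -0.5..13.9
scene 6 14 zmax 99.0 y -2.9..11.9
scene 8 21 zmax 99.8 y -8.7..14.9
scene 10 18 zmax 100.8 y -2.4..17.2
scene 12 20 zmax 97.9 y -5.5..15.8
scene 14 19 zmax 100.8 y -8.1..13.0
scene 16 22 zmax 99.4 y -5.2..15.5
scene 18 15 zmax 98.5 y -0.5..14.7
scene 20 16 zmax 100.6 y -7.4..14.8
scene 22 14 zmax 99.1 y -7.8..12.8
scene 24 13 zmax 99.0 y -4.0..13.9
scene 26 23 zmax 105.7 y -13.1..16.5
scene 28 51 zmax 107.4 y -21.1..19.7
scene 30 19 zmax 105.9 y -6.9..20.2
scene 32 22 zmax 107.7 y -5.0..20.5
scene 34 22 zmax 107.3 y -13.3..20.7
scene 36 14 zmax 105.4 y -7.2..21.6
scene 38 14 zmax 104.6 y -7.9..22.1
scene 40 16 zmax 105.5 y -5.1..20.7
scene 42 21 zmax 105.5 y -5.6..19.0
scene 44 18 zmax 106.9 y -5.3..19.7
scene 46 24 zmax 105.8 y -12.5..20.5
scene 48 20 zmax 108.3 y -8.1..20.2
scene 50 18 zmax 106.9 y -15.3..21.0
scene 52 19 zmax 108.4 y -6.3..21.2
scene 54 13 zmax 105.2 y 6.6..19.7
scene 58 6 zmax 97.3 y 7.8..
[... 730 characters left out ...]
5
top 28 17 zmax 108.6 y -15.3..21.9
top 30 15 zmax 108.5 y -16.8..21.4
top 32 20 zmax 109.3 y -19.8..23.0
top 34 22 zmax 108.9 y -17.7..20.9
top 36 18 zmax 109.2 y -19.2..21.9
top 38 17 zmax 107.8 y -17.2..21.2
top 40 19 zmax 110.6 y -19.0..20.1
top 42 20 zmax 111.0 y -18.8..21.0
top 44 11 zmax 109.3 y -14.8..20.7
top 46 20 zmax 108.1 y -15.6..22.0
top 48 20 zmax 108.9 y -19.4..20.9
top 50 19 zmax 108.8 y -17.8..20.9
top 52 21 zmax 108.6 y -13.7..22.5
top 54 26 zmax 103.5 y -18.3..22.2
top 56 12 zmax 102.3 y -12.7..14.7
top 58 11 zmax 103.6 y -8.7..14.1
top 60 12 zmax 100.9 y -10.1..14.6
top 62 15 zmax 105.3 y -12.6..14.9
top 64 12 zmax 103.1 y -12.2..14.4
top 66 24 zmax 101.1 y -11.8..14.7
```

```bash
cat >> h.py <<'E'
from scipy.spatial.transform import Rotation as R
def go(x,y,z,yaw):
    """tool-frame shift (mm) and turn to reach x,y,z (mm), tool y at yaw deg, pointing down"""
    from bench import readout
    s=readout.get_obs();Q=R.from_quat(np.roll(s["eef_rot"],-1))
    a=np.radians(yaw);ty=np.array([np.cos(a),np.sin(a),0]);tz=np.array([0,0,-1.]);tx=np.cross(ty,tz)
    T=R.from_matrix(np.stack([tx,ty,tz],1))
    print("t",s["time_s"],"pos",np.round(s["eef_pos"]*1000,1),"f",np.round(s["wrist_force"],1),"open",round(s["opening"],3),"gf",s["grasp_force"])
    print("shift",np.round(Q.inv().apply(np.array([x,y,z])-s["eef_pos"]*1000),1),"rot",np.round((Q.inv()*T).as_rotvec(),4))
    print("q",np.round(s["q"],3))
E
python3 -c "
from h import *
go(505.3,124.5,160,85.45)"
```

```text
t 0.1 pos [199.5 538.7 221.6] f [-0.3  0.3 -0.3] open 0.998 gf 0.0
shift [-430.7 -282.1   61.9] rot [-0.0016 -0.0006 -0.2754]
q [ 1.01   0.181  1.608 -0.     1.354 -0.206]
```

Call:
{"api": "play_rows", "payload": {"xyz": [[-43,-28,6],[-86,-56,12],[-129,-85,18],[-172,-113,25],[-215,-141,31],[-258,-169,37],[-301,-197,43],[-345,-226,50],[-388,-254,56],[-431,-282,62]], "rot": [[0,0,-0.03],[0,0,-0.06],[0,0,-0.09],[0,0,-0.12],[0,0,-0.15],[0,0,-0.18],[0,0,-0.21],[0,0,-0.24],[0,0,-0.26],[-0.0016,-0.0006,-0.275]], "grip": [1,1,1,1,1,1,1,1,1,1]}}

```text
time_s: 1.35
eef_pos: [0.5065, 0.1236, 0.1599]
eef_rot: [0.0, 0.04, 0.999, 0.001]
wrist_force: [0.6, 0.4, 0.7]
opening: 1.005
grasp_force: 0.0
```

```bash
python3 -c "
from h import *
go(505.3,124.5,92,85.45)"
```

```text
t 1.35 pos [506.5 123.6 159.9] f [0.6 0.4 0.7] open 1.005 gf 0.0
shift [ 1.3  0.7 67.9] rot [ 0.0016  0.0003 -0.    ]
q [ 0.01   0.127  1.801  0.002  1.212 -1.482]
```

Call:
{"api": "play_rows", "payload": {"xyz": [[0,0,15],[0,0,30],[0,0,45],[0,0,60],[0,0,68],[0,0,68],[0,0,68],[0,0,68],[0,0,68],[0,0,68]], "rot": [[0,0,0],[0,0,0],[0,0,0],[0,0,0],[0,0,0],[0,0,0],[0,0,0],[0,0,0],[0,0,0],[0,0,0]], "grip": [1,1,1,1,0.75,0.65,0.6,0.57,0.56,0.56]}}

```text
time_s: 2.6
eef_pos: [0.5062, 0.1251, 0.0926]
eef_rot: [0.001, 0.04, 0.999, 0.001]
wrist_force: [0.4, -0.7, -0.3]
opening: 0.562
grasp_force: 0.0
```

Call:
{"api": "play_rows", "payload": {"xyz": [[0,0,0],[0,0,0],[0,0,0],[0,0,0],[0,0,0],[0,0,0],[0,0,0],[0,0,0],[0,0,0],[0,0,0]], "rot": [[0,0,0],[0,0,0],[0,0,0],[0,0,0],[0,0,0],[0,0,0],[0,0,0],[0,0,0],[0,0,0],[0,0,0]], "grip": [0.55,0.54,0.53,0.53,0.52,0.52,0.51,0.5,0.5,0.5]}}

```text
time_s: 3.85
eef_pos: [0.506, 0.1251, 0.0924]
eef_rot: [0.0, 0.04, 0.999, 0.001]
wrist_force: [-0.1, 0.5, -0.2]
opening: 0.499
grasp_force: 0.0
```

```bash
python3 -c "
from h import *
go(531.5,122.4,92,85.45)"
```

```text
t 3.85 pos [506.  125.1  92.4] f [-0.1  0.5 -0.2] open 0.499 gf 0.0
shift [-25.6  -0.7   0.4] rot [ 0.0015  0.0008 -0.0004]
q [ 0.014  0.221  1.847  0.002  1.072 -1.478]
```

Call:
{"api": "play_rows", "payload": {"xyz": [[0,0,0],[0,0,0],[0,0,0],[0,0,0],[0,0,0],[0,0,0],[0,0,0],[0,0,0],[0,0,0],[0,0,0]], "rot": [[0,0,0],[0,0,0],[0,0,0],[0,0,0],[0,0,0],[0,0,0],[0,0,0],[0,0,0],[0,0,0],[0,0,0]], "grip": [0.49,0.48,0.47,0.46,0.45,0.44,0.43,0.42,0.42,0.42]}}

```text
time_s: 5.1
eef_pos: [0.506, 0.1251, 0.0924]
eef_rot: [0.0, 0.04, 0.999, 0.001]
wrist_force: [0.0, -0.3, -0.8]
opening: 0.418
grasp_force: 0.0
```

Run:
```python
from bench import vision
import cv2
c=vision.camera("scene")["color"][90:230,270:430,::-1]
cv2.imwrite("pics/s1.png",cv2.resize(c,None,fx=4,fy=4))
```

```text
(no output)
```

View pics/s1.png

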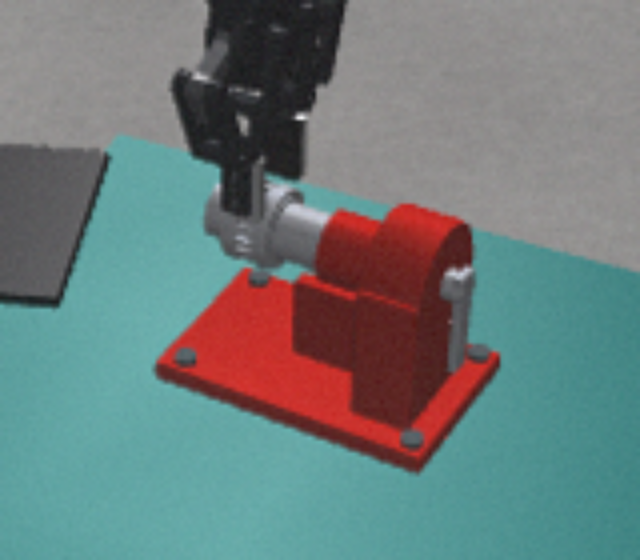

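The crop shows the near finger beside the wheel at about (240,195), astride it but not yet touching, so I keep closing.

Call:
{"api": "play_rows", "payload": {"xyz": [[0,0,0],[0,0,0],[0,0,0],[0,0,0],[0,0,0],[0,0,0],[0,0,0],[0,0,0],[0,0,0],[0,0,0]], "rot": [[0,0,0],[0,0,0],[0,0,0],[0,0,0],[0,0,0],[0,0,0],[0,0,0],[0,0,0],[0,0,0],[0,0,0]], "grip": [0.41,0.4,0.39,0.38,0.37,0.36,0.36,0.35,0.35,0.35]}}

```text
time_s: 6.4
eef_pos: [0.506, 0.1251, 0.0924]
eef_rot: [0.0, 0.04, 0.999, 0.001]
wrist_force: [0.5, -0.2, 0.4]
opening: 0.352
grasp_force: 0.0
```

Run:
```python
from h import *
from bench import vision
ims=[]
for n in("scene","top"):
    c=vision.camera(n);W=cloud(c)*1000
    a=np.radians(175.45);d=np.array([np.cos(a),np.sin(a)]);e=np.array([-d[1],d[0]])
    o=np.array([546.2,121.2]);x=(W[...,:2]-o)@d;y=(W[...,:2]-o)@e;z=W[...,2]
    V=c["color"].max(2)
    for lo in range(65,150,10):
        s=(x>20)&(x<65)&(abs(y)<60)&(z>lo)&(z<lo+10)&(V<70)
        if s.sum(): print(n,lo,s.sum(),"x",np.percentile(x[s],[2,98]).round(),"y",np.histogram(y[s],np.arange(-60,61,10))[0])
    im=c["color"][...,::-1];im=im[110:190,300:380] if n=="scene" else im[190:270,190:270]
    ims.append(cv2.resize(im,(400,400),interpolation=cv2.INTER_CUBIC))
cv2.imwrite("pics/b2.png",np.hstack(ims))
```

```text
scene 95 6 x [30. 47.] y [0 0 0 0 6 0 0 0 0 0 0 0]
scene 105 62 x [30. 48.] y [ 0  0  0  0 34  1  0  3 19  5  0  0]
scene 115 65 x [30. 46.] y [ 0  0  0  0 33  0  0  3 21  8  0  0]
scene 125 68 x [30. 48.] y [ 0  0  0  0 32  0  0  4 19 13  0  0]
scene 135 40 x [29. 44.] y [ 0  0  0  0 27  0  0  0 11  2  0  0]
scene 145 104 x [28. 51.] y [ 0  2  9 13 25  0  0  2 19  3 30  1]
top 115 2 x [45. 46.] y [0 0 0 0 0 0 0 0 2 0 0 0]
top 125 2 x [46. 47.] y [0 0 0 0 0 0 0 0 2 0 0 0]
top 145 13 x [43. 52.] y [ 0  0  0  0  0  0  0  0 11  2  0  0]
```

View pics/b2.png

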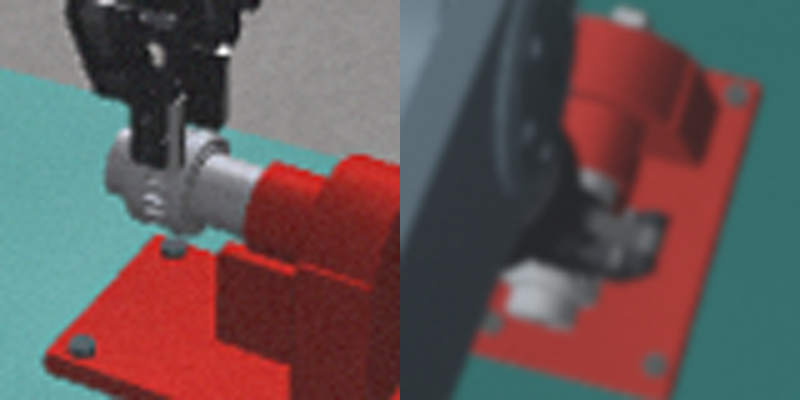

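Run:
```python
from h import *
from bench import vision
c=vision.camera("scene");W=cloud(c)*1000
a=np.radians(175.45);d=np.array([np.cos(a),np.sin(a)]);e=np.array([-d[1],d[0]])
o=np.array([545.7,119.2]);x=(W[...,:2]-o)@d;y=(W[...,:2]-o)@e;z=W[...,2]
for u in(330,332,335,337):
  for v in range(128,156,2): print(u,v,c["color"][v,u],x[v,u].round(),y[v,u].round(),z[v,u].round())
```

```text
330 128 [50 49 54] 28.0 44.0 157.0
330 130 [35 31 39] 28.0 45.0 153.0
330 132 [35 40 39] 29.0 43.0 147.0
330 134 [38 42 43] 37.0 28.0 131.0
330 136 [34 36 39] 38.0 28.0 126.0
330 138 [36 34 38] 36.0 30.0 123.0
330 140 [38 41 42] 38.0 27.0 116.0
330 142 [38 41 41] 38.0 26.0 110.0
330 144 [ 97  99 100] 43.0 19.0 100.0
330 146 [138 140 145] 45.0 16.0 92.0
330 148 [113 115 118] 44.0 17.0 88.0
330 150 [101 104 108] 43.0 18.0 84.0
330 152 [141 143 148] 43.0 19.0 80.0
330 154 [102 116 119] 44.0 17.0 73.0
332 128 [35 38 38] 32.0 29.0 147.0
332 130 [37 36 39] 34.0 25.0 140.0
332 132 [29 29 33] 33.0 27.0 136.0
332 134 [36 34 35] 34.0 25.0 130.0
332 136 [34 32 34] 34.0 25.0 126.0
332 138 [70 72 72] 34.0 26.0 121.0
332 140 [33 33 32] 33.0 27.0 117.0
332 142 [26 31 31] 35.0 24.0 110.0
332 144 [ 97  98 100] 38.0 18.0 101.0
332 146 [103 105 110] 40.0 15.0 93.0
332 148 [ 95  98 102] 38.0 19.0 91.0
332 150 [123 124 132] 37.0 21.0 88.0
332 152 [116 119 123] 36.0 22.0 84.0
332 154 [78 81 85] 38.0 18.0 76.0
335 128 [29 33 32] 29.0 23.0 145.0
335 130 [117 117 118] 31.0 20.0 138.0
335 132 [87 88 91] 30.0 
[... 203 characters left out ...]
100] 30.0 21.0 105.0
335 146 [101 101 104] 31.0 19.0 99.0
335 148 [ 98  99 103] 30.0 20.0 95.0
335 150 [ 99  99 101] 31.0 19.0 89.0
335 152 [93 91 94] 30.0 20.0 85.0
335 154 [82 79 81] 31.0 19.0 79.0
337 128 [42 42 43] 47.0 -17.0 116.0
337 130 [36 37 34] 47.0 -18.0 110.0
337 132 [37 38 40] 45.0 -14.0 108.0
337 134 [47 54 55] 46.0 -15.0 103.0
337 136 [164 166 170] 40.0 -5.0 105.0
337 138 [180 187 197] 37.0 0.0 105.0
337 140 [140 143 149] 36.0 3.0 102.0
337 142 [124 126 128] 33.0 7.0 101.0
337 144 [107 112 115] 29.0 15.0 102.0
337 146 [87 88 91] 29.0 14.0 96.0
337 148 [88 88 92] 29.0 14.0 91.0
337 150 [79 83 82] 28.0 15.0 88.0
337 152 [83 85 83] 29.0 13.0 81.0
337 154 [80 79 82] 29.0 15.0 77.0
```

Call:
{"api": "play_rows", "payload": {"xyz": [[0,0,0],[0,0,0],[0,0,0],[0,0,0],[0,0,0],[0,0,0],[0,0,0],[0,0,0],[0,0,0],[0,0,0]], "rot": [[0,0,0],[0,0,0],[0,0,0],[0,0,0],[0,0,0],[0,0,0],[0,0,0],[0,0,0],[0,0,0],[0,0,0]], "grip": [0.34,0.33,0.32,0.31,0.3,0.29,0.28,0.27,0.26,0.26]}}

```text
time_s: 7.8
eef_pos: [0.5071, 0.1255, 0.094]
eef_rot: [0.002, 0.04, 0.999, 0.001]
wrist_force: [-2.4, 4.0, 12.4]
opening: 0.263
grasp_force: 12.9
```

Call:
{"api": "play_rows", "payload": {"xyz": [[0,0,0],[0,0,0],[0,0,-10],[0,0,-20],[0,0,-30],[0,0,-40],[0,0,-50],[0,0,-50],[0,0,-50],[0,0,-50]], "rot": [[0,0,0],[0,0,0],[0,0,0],[0,0,0],[0,0,0],[0,0,0],[0,0,0],[0,0,0],[0,0,0],[0,0,0]], "grip": [0.4,0.5,0.5,0.4,0.4,0.4,0.4,0.4,0.4,0.4]}}

```text
time_s: 9.05
eef_pos: [0.5056, 0.125, 0.1419]
eef_rot: [-0.0, 0.04, 0.999, 0.001]
wrist_force: [0.0, 1.3, -0.1]
opening: 0.403
grasp_force: 0.0
```

Run:
```python
from h import *
from bench import vision,readout
print(readout.get_obs()["eef_pos"],readout.get_obs()["wrist_force"])
c=vision.camera("scene");W=cloud(c)*1000
a=np.radians(175.45);d=np.array([np.cos(a),np.sin(a)]);e=np.array([-d[1],d[0]])
o=np.array([546,121.2]);x=(W[...,:2]-o)@d;y=(W[...,:2]-o)@e;z=W[...,2]
s=(x>20)&(x<65)&(abs(y)<50)&(z>112)&(z<160)
for lo in range(112,160,6):
    t=s&(z>lo)&(z<=lo+6)
    print(lo,t.sum(),np.histogram(y[t],np.arange(-50,51,10))[0],np.round(np.percentile(x[t],[3,97])) if t.any() else "")
# wheel
s=(x>0)&(x<75)&(abs(y)<30)&(z>103.5)&(z<112);print("wheel x",np.percentile(x[s],[3,97]))
cv2.imwrite("pics/s3.png",cv2.resize(c["color"][80:200,260:420,::-1],None,fx=4,fy=4,interpolation=cv2.INTER_CUBIC))
```

```text
[0.50556709 0.12504733 0.1418887 ] [ 0.01857844  1.26207807 -0.05725733]
112 0 [0 0 0 0 0 0 0 0 0 0] 
118 0 [0 0 0 0 0 0 0 0 0 0] 
124 0 [0 0 0 0 0 0 0 0 0 0] 
130 0 [0 0 0 0 0 0 0 0 0 0] 
136 0 [0 0 0 0 0 0 0 0 0 0] 
142 0 [0 0 0 0 0 0 0 0 0 0] 
148 20 [ 0  0  0  9  0  0  0 11  0  0] [33. 51.]
154 43 [ 0  0  1 27  0  0  0 14  1  0] [31. 50.]
wheel x [27.31465352 54.23644915]
```

View pics/s3.png

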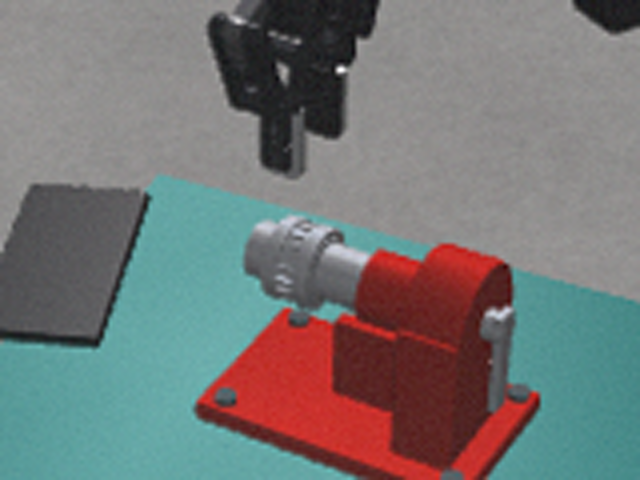

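The view shows the fingertips at about (283,172), well above the wheel. By depth they are at z ≈ 149 mm while the TCP reads 142 mm, so the tips really sit about 7 mm above the reported TCP rather than 19 mm ahead of it. I'll go by the measured offset and descend lower.

Call:
{"api": "play_rows", "payload": {"xyz": [[0,0,0],[0,0,0],[0,0,15],[0,0,30],[0,0,45],[0,0,60],[0,0,76],[0,0,76],[0,0,76],[0,0,76]], "rot": [[0,0,0],[0,0,0],[0,0,0],[0,0,0],[0,0,0],[0,0,0],[0,0,0],[0,0,0],[0,0,0],[0,0,0]], "grip": [0.75,0.75,0.75,0.75,0.75,0.75,0.75,0.7,0.62,0.57]}}

```text
time_s: 10.35
eef_pos: [0.5067, 0.1252, 0.0671]
eef_rot: [0.001, 0.04, 0.999, 0.001]
wrist_force: [-0.5, 0.0, 0.4]
opening: 0.568
grasp_force: 0.0
```

Call:
{"api": "play_rows", "payload": {"xyz": [[0,0,0],[0,0,0],[0,0,0],[0,0,0],[0,0,0],[0,0,0],[0,0,0],[0,0,0],[0,0,0],[0,0,0]], "rot": [[0,0,0],[0,0,0],[0,0,0],[0,0,0],[0,0,0],[0,0,0],[0,0,0],[0,0,0],[0,0,0],[0,0,0]], "grip": [0.55,0.54,0.53,0.53,0.52,0.52,0.51,0.51,0.51,0.51]}}

```text
time_s: 11.6
eef_pos: [0.5061, 0.1256, 0.0665]
eef_rot: [0.001, 0.04, 0.999, 0.001]
wrist_force: [-1.2, 5.6, 3.9]
opening: 0.512
grasp_force: 7.2
```

Call:
{"api": "play_rows", "payload": {"xyz": [[0,0.5,0],[-3,0.5,0],[-6,0.5,0],[-9,0.5,0],[-12,0.5,0],[-15,0.5,0],[-18,0.5,0],[-21,0.5,0],[-23,0.5,0],[-23,0.5,0]], "rot": [[0,0,0],[0,0,0],[0,0,0],[0,0,0],[0,0,0],[0,0,0],[0,0,0],[0,0,0],[0,0,0],[0,0,0]], "grip": [0.5,0.5,0.5,0.5,0.5,0.5,0.5,0.5,0.5,0.5]}}

```text
time_s: 12.85
eef_pos: [0.5291, 0.124, 0.0667]
eef_rot: [0.0, 0.04, 0.999, 0.001]
wrist_force: [-2.0, 3.8, 5.5]
opening: 0.502
grasp_force: 23.0
```

Call:
{"api": "play_rows", "payload": {"xyz": [[-0.5,0,0],[-1,0,0],[-1.5,0,0],[-2,0,0],[-2.5,0,0],[-3,0,0],[-3.5,0,0],[-4,0,0],[-4,0,0],[-4,0,0]], "rot": [[0,0,0],[0,0,0],[0,0,0],[0,0,0],[0,0,0],[0,0,0],[0,0,0],[0,0,0],[0,0,0],[0,0,0]], "grip": [0.5,0.5,0.5,0.5,0.5,0.5,0.5,0.5,0.5,0.5]}}

```text
time_s: 14.1
eef_pos: [0.5321, 0.1237, 0.0667]
eef_rot: [-0.001, 0.04, 0.999, 0.001]
wrist_force: [-5.8, 3.7, 8.6]
opening: 0.506
grasp_force: 23.4
```

Call:
{"api": "play_rows", "payload": {"xyz": [[-0.5,0,0],[-1,0,0],[-1.5,0,0],[-2,0,0],[-2,0,0],[-2,0,0],[-2,0,0],[-2,0,0],[-2,0,0],[-2,0,0]], "rot": [[0,0,0],[0,0,0],[0,0,0],[0,0,0],[0,0,0],[0,0,0],[0,0,0],[0,0,0],[0,0,0],[0,0,0]], "grip": [0.5,0.5,0.5,0.5,0.5,0.5,0.5,0.5,0.5,0.5]}}

```text
time_s: 15.35
eef_pos: [0.532, 0.1237, 0.0666]
eef_rot: [-0.003, 0.04, 0.999, 0.001]
wrist_force: [-12.9, 4.3, 15.5]
opening: 0.506
grasp_force: 24.0
```

Call:
{"api": "play_rows", "payload": {"xyz": [[0.5,0,0],[0.5,0,0],[0.5,0,0],[0.5,0,-15],[0.5,0,-35],[0.5,0,-55],[0.5,0,-75],[0.5,0,-90],[0.5,0,-90],[0.5,0,-90]], "rot": [[0,0,0],[0,0,0],[0,0,0],[0,0,0],[0,0,0],[0,0,0],[0,0,0],[0,0,0],[0,0,0],[0,0,0]], "grip": [0.6,0.7,0.75,0.75,0.75,0.75,0.75,0.75,0.75,0.75]}}

```text
time_s: 16.6
eef_pos: [0.534, 0.1232, 0.1559]
eef_rot: [0.0, 0.04, 0.999, 0.001]
wrist_force: [0.2, 0.3, 0.1]
opening: 0.747
grasp_force: 0.0
```

Run:
```python
from h import *
from bench import vision
go(539.7,-269.6,130,94.2)
c=vision.camera("scene");W=cloud(c)*1000
a=np.radians(175.45);d=np.array([np.cos(a),np.sin(a)]);e=np.array([-d[1],d[0]])
o=np.array([545.7,119.2]);x=(W[...,:2]-o)@d;y=(W[...,:2]-o)@e;z=W[...,2]
for lo in range(-2,76,2):
    s=(x>=lo)&(x<lo+2)&(abs(y)<24)&(z>70)&(z<112)
    if s.any(): print(lo,s.sum(),"zmax %.1f ymax %.1f r %.1f"%(z[s].max(),y[s].max(),np.median(np.hypot(y[s],z[s]-85))))
```

```text
t 16.6 pos [534.  123.2 155.9] f [0.2 0.3 0.1] open 0.747 gf 0.0
shift [ -37.  -391.1   25.4] rot [ 1.400e-03  1.000e-04 -1.532e-01]
q [ 9.000e-03  1.900e-01  1.738e+00  1.000e-03  1.214e+00 -1.482e+00]
-2 14 zmax 104.0 ymax 18.3 r 18.1
0 24 zmax 103.5 ymax 21.2 r 18.0
2 29 zmax 105.8 ymax 21.6 r 19.9
4 20 zmax 107.5 ymax 19.3 r 20.1
6 23 zmax 106.0 ymax 22.6 r 20.6
8 19 zmax 107.2 ymax 21.1 r 20.6
10 10 zmax 104.1 ymax 20.5 r 19.9
12 20 zmax 105.1 ymax 22.2 r 19.0
14 23 zmax 105.4 ymax 21.4 r 19.6
16 15 zmax 104.4 ymax 20.3 r 19.9
18 19 zmax 105.6 ymax 19.8 r 19.7
20 22 zmax 104.5 ymax 21.1 r 20.3
22 25 zmax 107.3 ymax 22.8 r 20.9
24 19 zmax 107.7 ymax 20.9 r 20.9
26 17 zmax 107.9 ymax 23.2 r 21.2
28 10 zmax 102.4 ymax 19.3 r 19.5
32 8 zmax 97.9 ymax 14.2 r 13.7
34 7 zmax 98.9 ymax 13.4 r 14.1
36 3 zmax 94.5 ymax 9.8 r 10.2
38 6 zmax 93.6 ymax 8.0 r 8.4
40 11 zmax 98.9 ymax 12.5 r 11.5
42 31 zmax 99.6 ymax 14.5 r 11.5
44 13 zmax 98.7 ymax 13.4 r 14.1
46 16 zmax 100.1 ymax 14.2 r 14.0
48 15 zmax 99.3 ymax 14.8 r 14.2
50 11 zmax 99.3 ymax 15.9 r 14.7
52 13 zmax 100.6 ymax 14.0 r 14.0
54 14 zmax 98.7 ymax 15.5 r 13.9
56 12 zmax 98.2 ymax 14.9 r 14.0
58 11 zmax 100.0 ymax 12.1 r 14.4
60 13 zmax 100.6 ymax 14.7 r 14.4
62 11 zmax 98.8 ymax 13.4 r 13.5
64 15 zmax 100.0 ymax 14.5 r 13.9
66 8 zmax 101.4 ymax 15.4 r 13.7
68 9 zmax 98.0 ymax 12.7 r 11.8
70 1 zmax 95.1 ymax -8.9 r 13.5
```

Call:
{"api": "play_rows", "payload": {"xyz": [[-4,-45,0],[-8,-90,0],[-12,-135,0],[-16,-180,0],[-20,-225,5],[-24,-270,10],[-28,-315,15],[-33,-355,20],[-37,-391,25],[-37,-391,25]], "rot": [[0,0,-0.02],[0,0,-0.04],[0,0,-0.06],[0,0,-0.08],[0,0,-0.1],[0,0,-0.12],[0,0,-0.14],[0,0,-0.158],[0,0,-0.158],[0,0,-0.158]], "grip": [0.75,0.75,0.75,0.75,0.75,0.75,0.75,0.75,0.75,0.75]}}

```text
time_s: 17.9
eef_pos: [0.5391, -0.2714, 0.1292]
eef_rot: [-0.0, -0.037, 0.999, 0.001]
wrist_force: [0.5, 0.4, -0.3]
opening: 0.746
grasp_force: 0.0
```

Run:
```python
from h import *
from bench import vision
go(539.7,-269.6,40,94.5)
c=vision.camera("scene");W=cloud(c)*1000
x,y,z=W[...,0],W[...,1],W[...,2]
V=c["color"].max(2)
s=(abs(x-540)<30)&(abs(y+270)<60)&(z>95)&(z<170)
print("tip z",np.percentile(z[s],1))
t=s&(z<np.percentile(z[s],1)+20)
print("fingers x",np.percentile(x[t],[2,98]),np.histogram(y[t],np.arange(-330,-209,10)))
s=(abs(x-540)<30)&(abs(y+270)<40)&(z>60)&(z<85);print("clip",rect(W[s]/1000),x[s].mean(),y[s].mean())
```

```text
t 17.9 pos [ 539.1 -271.4  129.2] f [ 0.5  0.4 -0.3] open 0.746 gf 0.0
shift [-0.8  1.5 89.2] rot [ 0.0025 -0.0007 -0.0036]
q [-6.640e-01  3.400e-01  1.609e+00  1.000e-03  1.195e+00 -2.310e+00]
tip z 144.44173366964
fingers x [525.82352089 552.13578245] (array([  0,  87,  20,   0,   0,   0,   0,   0, 111,  22,   1,   0]), array([-330, -320, -310, -300, -290, -280, -270, -260, -250, -240, -230,
       -220, -210]))
clip (array([ 539.1, -271.7]), array([10.3, 24.7]), 1.8) 540.3505448869915 -273.247881176326
```

Call:
{"api": "play_rows", "payload": {"xyz": [[0,0.8,15],[0,0.8,30],[0,0.8,45],[0,0.8,60],[0,0.8,75],[0,0.8,89],[0,0.8,89],[0,0.8,89],[0,0.8,89],[0,0.8,89]], "rot": [[0,0,0],[0,0,0],[0,0,0],[0,0,0],[0,0,0],[0,0,0],[0,0,0],[0,0,0],[0,0,0],[0,0,0]], "grip": [0.75,0.75,0.75,0.75,0.75,0.7,0.6,0.5,0.4,0.34]}}

```text
time_s: 19.2
eef_pos: [0.5405, -0.2687, 0.0425]
eef_rot: [0.001, -0.039, 0.999, 0.0]
wrist_force: [1.1, -0.7, 0.7]
opening: 0.338
grasp_force: 0.0
```

Call:
{"api": "play_rows", "payload": {"xyz": [[0,0,0],[0,0,0],[0,0,0],[0,0,0],[0,0,0],[0,0,0],[0,0,0],[0,0,0],[0,0,0],[0,0,0]], "rot": [[0,0,0],[0,0,0],[0,0,0],[0,0,0],[0,0,0],[0,0,0],[0,0,0],[0,0,0],[0,0,0],[0,0,0]], "grip": [0.32,0.31,0.3,0.29,0.28,0.27,0.26,0.2,0.1,0]}}

```text
time_s: 20.45
eef_pos: [0.5402, -0.2685, 0.042]
eef_rot: [0.001, -0.039, 0.999, 0.001]
wrist_force: [-1.0, -0.3, 2.1]
opening: 0.262
grasp_force: 58.7
```

Call:
{"api": "play_rows", "payload": {"xyz": [[0,0,-5],[0,0,-10],[0,0,-20],[0,0,-35],[0,0,-55],[0,0,-75],[0,0,-95],[0,0,-115],[0,0,-125],[0,0,-125]], "rot": [[0,0,0],[0,0,0],[0,0,0],[0,0,0],[0,0,0],[0,0,0],[0,0,0],[0,0,0],[0,0,0],[0,0,0]], "grip": [0,0,0,0,0,0,0,0,0,0]}}

```text
time_s: 21.7
eef_pos: [0.5404, -0.269, 0.1678]
eef_rot: [0.001, -0.039, 0.999, 0.0]
wrist_force: [-0.3, 0.4, -1.1]
opening: 0.266
grasp_force: 58.8
```

Run:
```python
from h import *
from bench import vision
go(506.9,125.7,165,85.45)
```

```text
t 21.7 pos [ 540.4 -269.   167.8] f [-0.3  0.4 -1.1] open 0.266 gf 58.75874698162079
shift [  2.6 396.1   2.9] rot [0.0004 0.0022 0.1576]
q [-6.590e-01  2.940e-01  1.584e+00  2.000e-03  1.262e+00 -2.309e+00]
```

Call:
{"api": "play_rows", "payload": {"xyz": [[0,44,0],[0,88,0],[0,132,0],[0,176,0],[0,220,0],[0,264,0],[0,308,0],[1,352,0],[2.6,396,3],[2.6,396,3]], "rot": [[0,0,0.02],[0,0,0.04],[0,0,0.06],[0,0,0.08],[0,0,0.1],[0,0,0.12],[0,0,0.14],[0,0,0.158],[0,0.002,0.158],[0,0.002,0.158]], "grip": [0,0,0,0,0,0,0,0,0,0]}}

```text
time_s: 22.95
eef_pos: [0.5049, 0.1285, 0.1631]
eef_rot: [-0.002, 0.038, 0.999, 0.001]
wrist_force: [0.0, -0.7, 0.3]
opening: 0.265
grasp_force: 59.0
```

Run:
```python
from h import *
from bench import vision
go(506.9,125.7,151,85.45)
c=vision.camera("scene");W=cloud(c)*1000
a=np.radians(175.45);d=np.array([np.cos(a),np.sin(a)]);e=np.array([-d[1],d[0]])
o=np.array([545.7,119.2]);x=(W[...,:2]-o)@d;y=(W[...,:2]-o)@e;z=W[...,2]
for lo in range(116,185,4):
    s=(x>0)&(x<80)&(abs(y)<40)&(z>lo)&(z<=lo+4)
    if s.any():print(lo,s.sum(),"x",np.percentile(x[s],[5,50,95]).round(1),"y",np.percentile(y[s],[5,50,95]).round(1))
cv2.imwrite("pics/s4.png",cv2.resize(c["color"][70:190,260:420,::-1],None,fx=5,fy=5,interpolation=cv2.INTER_CUBIC))
```

```text
t 22.95 pos [504.9 128.5 163.1] f [ 0.  -0.7  0.3] open 0.265 gf 58.9810985326767
shift [-2.2 -2.6 12.1] rot [ 0.0016 -0.0039  0.0037]
q [ 0.02   0.126  1.796  0.002  1.223 -1.476]
124 5 x [40.7 41.8 43.6] y [-13.5 -11.5   6.9]
128 13 x [40.5 42.2 46.3] y [-13.8  -8.4  10.8]
132 9 x [41.  42.4 45.6] y [-16.7  -9.8  10.7]
136 10 x [40.5 41.9 43.8] y [-12.8   7.4  12.3]
140 12 x [40.4 42.2 44.3] y [-14.2   8.8  11.9]
144 15 x [39.5 41.4 45.8] y [-10.4   4.7   9.6]
148 12 x [40.  41.3 46.3] y [-7.4  1.8  5.1]
152 12 x [40.  41.6 45. ] y [-11.   -1.8   3.5]
156 8 x [40.6 40.7 44.1] y [-7.9  0.7  4. ]
160 7 x [38.8 39.3 42.8] y [-11.    1.1   6.1]
164 9 x [37.7 39.6 46.3] y [-13.2  -3.9   7.8]
168 9 x [35.4 38.3 48.2] y [-14.9  -2.2  14.1]
172 26 x [31.5 37.8 49.6] y [-17.7  -5.6  15.4]
176 24 x [31.4 36.2 42. ] y [-17.1   2.4  19.6]
180 34 x [31.2 36.8 46.6] y [-19.3  12.9  21.7]
184 37 x [31.7 36.8 47. ] y [-18.1  14.8  22.5]
```

View pics/s4.png

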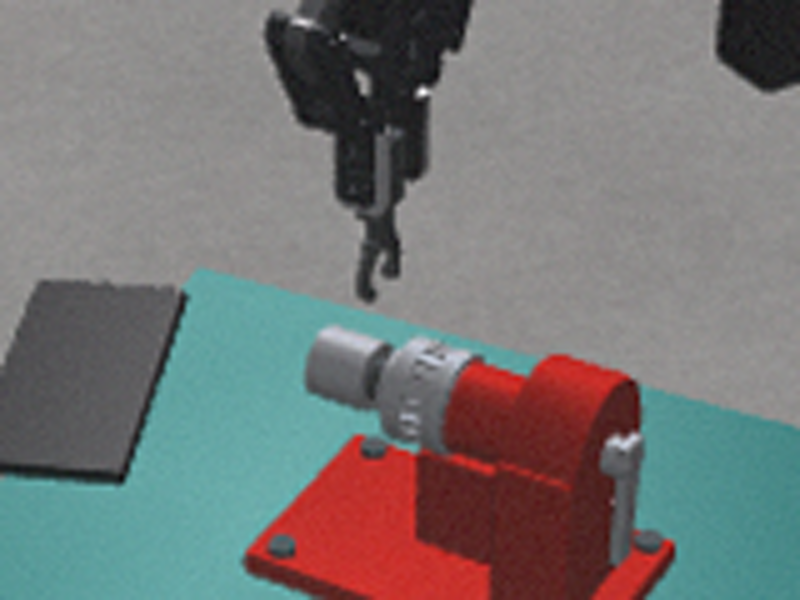

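The view shows the clip held upright at about (378,240), mouth down, above the groove at (378,370). The wheel is home against the red boss.

Run:
```python
from h import *
go(508.1,125.6,138,85.45)
```

```text
t 23.0 pos [505.4 127.  163.3] f [-0.7 -0.1 -1.1] open 0.265 gf 58.98137927055359
shift [-2.8 -1.2 25.3] rot [ 0.0009 -0.0033  0.0025]
q [ 1.700e-02  1.250e-01  1.796e+00  1.000e-03  1.223e+00 -1.477e+00]
```

Call:
{"api": "play_rows", "payload": {"xyz": [[-1.2,0,5],[-1.2,0,10],[-1.2,0,15],[-1.2,0,20],[-1.2,0,24],[-1.2,0,26],[-1.2,0,26],[-1.2,0,26],[-1.2,0,26],[-1.2,0,26]], "rot": [[0,0,0],[0,0,0],[0,0,0],[0,0,0],[0,0,0],[0,0,0],[0,0,0],[0,0,0],[0,0,0],[0,0,0]], "grip": [0,0,0,0,0,0,0,0,0,0]}}

```text
time_s: 24.25
eef_pos: [0.5078, 0.1259, 0.1386]
eef_rot: [-0.0, 0.04, 0.999, 0.001]
wrist_force: [-0.7, 0.3, -0.8]
opening: 0.266
grasp_force: 59.0
```

Run:
```python
from h import *
from bench import vision
go(508.1,125.6,133,85.45)
c=vision.camera("scene");W=cloud(c)*1000
a=np.radians(175.45);d=np.array([np.cos(a),np.sin(a)]);e=np.array([-d[1],d[0]])
o=np.array([545.7,119.2]);x=(W[...,:2]-o)@d;y=(W[...,:2]-o)@e;z=W[...,2]
V=c["color"].max(2)
s=(x>20)&(x<65)&(abs(y)<25)&(z>103)&(z<140)&(V<75)
print("clip",s.sum(),np.percentile(x[s],[3,20,50,80,97]).round(1),"y",np.percentile(y[s],[3,97]).round(1),z[s].min())
```

```text
t 24.25 pos [507.8 125.9 138.6] f [-0.7  0.3 -0.8] open 0.266 gf 58.97749722003937
shift [-0.4 -0.3  5.6] rot [ 0.0014 -0.0009 -0.0003]
q [ 0.015  0.16   1.813  0.002  1.17  -1.477]
clip 70 [36.1 37.  38.2 40.3 42.5] y [-13.8  14.1] 104.49695036296103
```

Call:
{"api": "play_rows", "payload": {"xyz": [[0,-0.2,1],[0,-0.2,2],[0,-0.2,3],[0,-0.2,4],[0,-0.2,5],[0,-0.2,6],[0,-0.2,6.5],[0,-0.2,7],[0,-0.2,7.5],[0,-0.2,7.5]], "rot": [[0,0,0],[0,0,0],[0,0,0],[0,0,0],[0,0,0],[0,0,0],[0,0,0],[0,0,0],[0,0,0],[0,0,0]], "grip": [0,0,0,0,0,0,0,0,0,0]}}

```text
time_s: 25.55
eef_pos: [0.5079, 0.1257, 0.131]
eef_rot: [-0.0, 0.04, 0.999, 0.001]
wrist_force: [1.2, -0.2, -0.5]
opening: 0.269
grasp_force: 59.0
```

Call:
{"api": "play_rows", "payload": {"xyz": [[0,0,0.5],[0,0,1],[0,0,1.5],[0,0,2],[0,0,2.5],[0,0,3],[0,0,3.5],[0,0,4],[0,0,4],[0,0,4]], "rot": [[0,0,0],[0,0,0],[0,0,0],[0,0,0],[0,0,0],[0,0,0],[0,0,0],[0,0,0],[0,0,0],[0,0,0]], "grip": [0,0,0,0,0,0,0,0,0,0]}}

```text
time_s: 26.8
eef_pos: [0.5077, 0.1257, 0.1269]
eef_rot: [-0.0, 0.04, 0.999, 0.001]
wrist_force: [1.9, 0.0, -0.0]
opening: 0.265
grasp_force: 59.0
```

Call:
{"api": "play_rows", "payload": {"xyz": [[-0.2,0,0.5],[-0.3,0,1],[-0.3,0,1.5],[-0.3,0,2],[-0.3,0,2.5],[-0.3,0,3],[-0.3,0,3],[-0.3,0,3],[-0.3,0,3],[-0.3,0,3]], "rot": [[0,0,0],[0,0,0],[0,0,0],[0,0,0],[0,0,0],[0,0,0],[0,0,0],[0,0,0],[0,0,0],[0,0,0]], "grip": [0,0,0,0,0,0,0,0,0,0]}}

```text
time_s: 28.05
eef_pos: [0.5081, 0.1258, 0.1245]
eef_rot: [-0.0, 0.04, 0.999, 0.001]
wrist_force: [1.2, -0.4, 5.8]
opening: 0.269
grasp_force: 59.7
```

Call:
{"api": "play_rows", "payload": {"xyz": [[0,0,0.2],[0,0,0.4],[0,0,0.6],[0,0,0.8],[0,0,1],[0,0,1],[0,0,1],[0,0,1],[0,0,1],[0,0,1]], "rot": [[0,0,0],[0,0,0],[0,0,0],[0,0,0],[0,0,0],[0,0,0],[0,0,0],[0,0,0],[0,0,0],[0,0,0]], "grip": [0,0,0,0,0,0,0,0,0,0]}}

```text
time_s: 29.3
eef_pos: [0.5084, 0.1258, 0.124]
eef_rot: [-0.0, 0.04, 0.999, 0.001]
wrist_force: [-0.4, -0.3, 9.2]
opening: 0.264
grasp_force: 60.0
```

Call:
{"api": "play_rows", "payload": {"xyz": [[0,0,0.2],[0,0,0.4],[0,0,0.6],[0,0,0.8],[0,0,1],[0,0,1.2],[0,0,1.2],[0,0,1.2],[0,0,1.2],[0,0,1.2]], "rot": [[0,0,0],[0,0,0],[0,0,0],[0,0,0],[0,0,0],[0,0,0],[0,0,0],[0,0,0],[0,0,0],[0,0,0]], "grip": [0,0,0,0,0,0,0,0,0,0]}}

```text
time_s: 30.55
eef_pos: [0.5086, 0.1258, 0.123]
eef_rot: [0.0, 0.04, 0.999, 0.001]
wrist_force: [-0.6, -0.3, 9.4]
opening: 0.265
grasp_force: 60.1
```

Call:
{"api": "play_rows", "payload": {"xyz": [[0,0,0.2],[0,0,0.4],[0,0,0.6],[0,0,0.8],[0,0,1],[0,0,1.2],[0,0,1.4],[0,0,1.6],[0,0,1.8],[0,0,2]], "rot": [[0,0,0],[0,0,0],[0,0,0],[0,0,0],[0,0,0],[0,0,0],[0,0,0],[0,0,0],[0,0,0],[0,0,0]], "grip": [0,0,0,0,0,0,0,0,0,0]}}

```text
time_s: 31.8
eef_pos: [0.5086, 0.1258, 0.1209]
eef_rot: [0.0, 0.04, 0.999, 0.001]
wrist_force: [0.3, -0.6, 8.3]
opening: 0.267
grasp_force: 60.0
```

Call:
{"api": "play_rows", "payload": {"xyz": [[0,0,0.3],[0,0,0.6],[0,0,0.9],[0,0,1.2],[0,0,1.5],[0,0,1.8],[0,0,2.1],[0,0,2.4],[0,0,2.7],[0,0,3]], "rot": [[0,0,0],[0,0,0],[0,0,0],[0,0,0],[0,0,0],[0,0,0],[0,0,0],[0,0,0],[0,0,0],[0,0,0]], "grip": [0,0,0,0,0,0,0,0,0,0]}}

```text
time_s: 33.05
eef_pos: [0.5081, 0.1258, 0.1171]
eef_rot: [-0.0, 0.04, 0.999, 0.001]
wrist_force: [0.8, -0.1, 3.7]
opening: 0.265
grasp_force: 59.6
```

Call:
{"api": "play_rows", "payload": {"xyz": [[0,0,0.4],[0,0,0.8],[0,0,1.2],[0,0,1.6],[0,0,2],[0,0,2.4],[0,0,2.8],[0,0,3.2],[0,0,3.6],[0,0,4]], "rot": [[0,0,0],[0,0,0],[0,0,0],[0,0,0],[0,0,0],[0,0,0],[0,0,0],[0,0,0],[0,0,0],[0,0,0]], "grip": [0,0,0,0,0,0,0,0,0,0]}}

```text
time_s: 34.3
eef_pos: [0.5079, 0.1257, 0.1126]
eef_rot: [-0.001, 0.04, 0.999, 0.001]
wrist_force: [3.8, -0.0, 2.4]
opening: 0.26
grasp_force: 59.2
```

Call:
{"api": "play_rows", "payload": {"xyz": [[-0.2,0,0.2],[-0.4,0,0.4],[-0.4,0,0.6],[-0.4,0,0.8],[-0.4,0,1],[-0.4,0,1.2],[-0.4,0,1.4],[-0.4,0,1.6],[-0.4,0,1.8],[-0.4,0,1.8]], "rot": [[0,0,0],[0,0,0],[0,0,0],[0,0,0],[0,0,0],[0,0,0],[0,0,0],[0,0,0],[0,0,0],[0,0,0]], "grip": [0,0,0,0,0,0,0,0,0,0]}}

```text
time_s: 35.55
eef_pos: [0.5082, 0.1257, 0.111]
eef_rot: [-0.001, 0.04, 0.999, 0.001]
wrist_force: [0.1, -0.5, 0.8]
opening: 0.264
grasp_force: 59.2
```

Call:
{"api": "play_rows", "payload": {"xyz": [[0,0,0.2],[0,0,0.4],[0,0,0.6],[0,0,0.8],[0,0,1],[0,0,1.2],[0,0,1.4],[0,0,1.5],[0,0,1.5],[0,0,1.5]], "rot": [[0,0,0],[0,0,0],[0,0,0],[0,0,0],[0,0,0],[0,0,0],[0,0,0],[0,0,0],[0,0,0],[0,0,0]], "grip": [0,0,0,0,0,0,0,0,0,0]}}

```text
time_s: 36.8
eef_pos: [0.5086, 0.1257, 0.1106]
eef_rot: [-0.0, 0.04, 0.999, 0.001]
wrist_force: [-3.4, -0.6, 11.7]
opening: 0.265
grasp_force: 60.3
```

Call:
{"api": "play_rows", "payload": {"xyz": [[0.3,0,-0.5],[0.3,0,-1],[0.3,0,-1.2],[0.3,0,-1.2],[0.3,0,-1.2],[0.3,0,-1.2],[0.3,0,-1.2],[0.3,0,-1.2],[0.3,0,-1.2],[0.3,0,-1.2]], "rot": [[0,0,0],[0,0,0],[0,0,0],[0,0,0],[0,0,0],[0,0,0],[0,0,0],[0,0,0],[0,0,0],[0,0,0]], "grip": [0,0,0,0.25,0.27,0.3,0.35,0.4,0.5,0.6]}}

```text
time_s: 38.05
eef_pos: [0.508, 0.1257, 0.1105]
eef_rot: [-0.001, 0.04, 0.999, 0.001]
wrist_force: [0.1, -0.9, 0.6]
opening: 0.601
grasp_force: 0.0
```

Call:
{"api": "play_rows", "payload": {"xyz": [[0,0,-5],[0,0,-15],[0,0,-30],[0,0,-45],[0,0,-60],[0,0,-80],[0,0,-100],[0,0,-100],[0,0,-100],[0,0,-100]], "rot": [[0,0,0],[0,0,0],[0,0,0],[0,0,0],[0,0,0],[0,0,0],[0,0,0],[0,0,0],[0,0,0],[0,0,0]], "grip": [0.75,0.75,0.75,0.75,0.75,0.75,0.75,0.75,0.75,0.75]}}

```text
time_s: 39.3
eef_pos: [0.5075, 0.1255, 0.2096]
eef_rot: [-0.001, 0.04, 0.999, 0.001]
wrist_force: [0.6, -0.1, 0.3]
opening: 0.751
grasp_force: 0.0
```

Run:
```python
from h import *
from bench import vision
go(508.1,125.6,210,85.45)
c=vision.camera("scene");W=cloud(c)*1000
a=np.radians(175.45);d=np.array([np.cos(a),np.sin(a)]);e=np.array([-d[1],d[0]])
o=np.array([545.7,119.2]);x=(W[...,:2]-o)@d;y=(W[...,:2]-o)@e;z=W[...,2]
s=(x>20)&(x<65)&(abs(y)<30)&(z>112)&(z<160)
print("head",np.percentile(x[s],[3,50,97]),np.percentile(y[s],[3,50,97]),np.percentile(z[s],99))
s=(x>-5)&(x<75)&(abs(y)<24)&(z>104)&(z<111);print("wheel",np.percentile(x[s],[3,97]))
cv2.imwrite("pics/s5.png",cv2.resize(c["color"][70:190,260:420,::-1],None,fx=5,fy=5,interpolation=cv2.INTER_CUBIC))
```

```text
t 39.3 pos [507.5 125.5 209.6] f [ 0.6 -0.1  0.3] open 0.751 gf 0.0
shift [-0.6  0.1 -0.4] rot [ 0.0011 -0.003  -0.0004]
q [ 1.400e-02  7.800e-02  1.749e+00  1.000e-03  1.318e+00 -1.477e+00]
head [33.99075705 36.13826014 43.94026307] [-12.75254743   4.7835204   12.20450506] 142.29123718250196
wheel [-1.02439684 38.95532519]
```

View pics/s5.png

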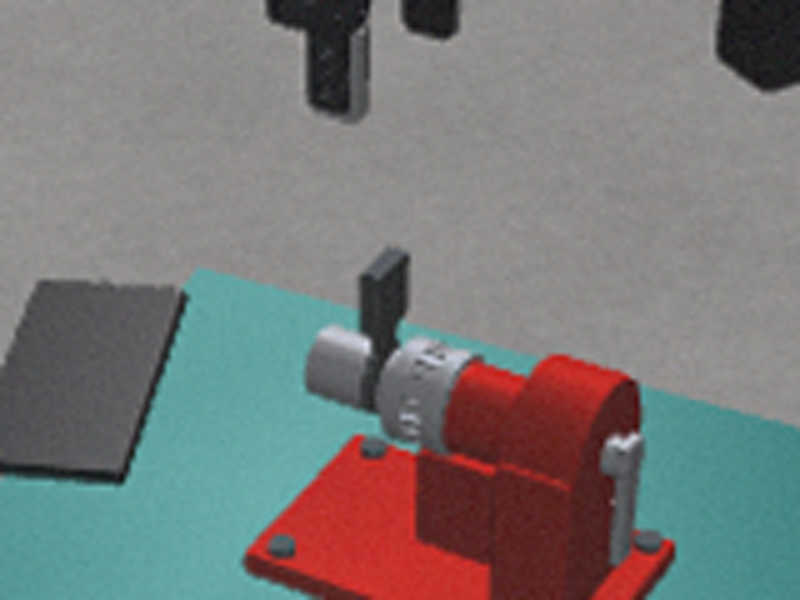

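The clip stands upright in the groove at (378,330), with its head top at z = 142 mm as it should be when home. The wheel is against the boss and the gripper is clear, so I'm handing in.

```bash
python3 -c "
from bench import ctrl
print(ctrl.hand_in())"
```

```text
the job is handed in; nothing more can be done
None
```

The wheel is home against the shoulder, the clip is snapped into the groove and released, and the job is handed in at about 39 s of the 72 s allowed; the hand-in returned no verdict, but the last image and depth check showed everything in place.

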